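Flip the holder plate seat-up with a lifter

TASK

Take the lifter by its upright handle, slide its blade under the edge of the holder plate that faces away from the raised bed, and tip the plate over so that it lies on the bed with its round seat upward. Then use the lifter to push the plate along the bed until it sits flush and square against the fence, without overhanging the bed's sides, and stand the lifter back on its cork rest. Do not touch the plate with the gripper, and leave the loupe, the notebook and the air blower where they are.

Things in the scene. Friction and masses are not known exactly. Their poses are not given: they have to be found in the camera images.
- plate_mid (a point): Centre of the holder plate: black plastic, 80 (x) by 90 (y) by 8 mm, 0.1 kg. One face plain; on the middle of the other a round steel rim (the seat), 46 mm across, 7 mm high. Starts rim down on the bench 5 to 35 mm before the bed, its edges 7 mm clear of the bench; the gap runs 17 mm in from the 90 mm edges to the rim. z leaves the plain face (up at the start); x points roughly at the fence.
- bed: Raised bed, fixed: grey block 123 (x) by 130 (y) mm, top at 12 mm, with an aluminium fence 14 mm higher across the far end. Origin on the bench, middle of the front edge; x runs from front edge to fence (fence face at x = 115 mm), z up. The plate's far edge butts on the 12 mm front step and the plate tips over it onto the bed. Plate flush at the fence: its centre at x = 75, z = 16 mm.
- lifter_grip (a point): Grasp point of the lifter, on its upright wooden handle (24 mm along x, 16 mm along y: grip across the 16 mm), 55 mm above the blade's underside; handle's top 84.5 mm above it, wood begins 15 mm above it. x points along the blade to its tip, z up. Steel blade: flat, level, 40 mm wide, 2.5 mm thick, reaching 85 mm ahead of and 30 mm behind the handle's centre. 0.1 kg; stands by itself on its blade.
- blade_tip (a point): Middle of the front end of the lifter's blade, half-way through its thickness: 85 mm along x from the handle's centre, 53.75 mm below lifter_grip. Axes as lifter_grip.
- rest: The lifter's rest: flat cork slab fixed to the bench, 150 (x) by 80 (y) by 5 mm; origin at the centre of its underside. The lifter starts standing on it, blade along the slab's +x, handle about 20 mm to the -x side of its centre.
- blower: Air blower, a blue rubber bulb 82 x 54 x 52 mm, loose; leave alone. Origin under its centre.
- the_loupe: Black eye loupe, 32 mm wide and 28 mm tall, loose; leave alone. Origin under its centre.
- the_notebook: Small notebook 62 x 88 x 12 mm, loose; leave alone. Origin under its centre.
There are look-alikes about, which are no part of the job. Of the things like the part that bears plate_mid, leave any that is purple; of the rest the smaller one is meant.

How it is judged:
By the outcome, as a careful person would: the job done as asked, in the order asked, and still so for the second after the job is handed in, with the robot touching nothing.
It also fails if it takes over 58 s, if anything falls off the work surface, if the arm or the gripper's body presses on something with over 40 N, if the wrist force passes 120 N, or if a joint passes its speed limit or range.

ROBOT

A 6-joint arm with a two-finger parallel gripper is mounted at the origin on a cart in front of the work surface, level with it; the furniture and walls round the work are solid. World frame = base frame: x ahead of the robot, y to its left, z up, the work surface at z = 0. Lengths are in mm, angles in degrees, forces in N, time in s.
With the tool pointing down it reaches from about 350 to 850 mm from the base axis. Payload 8.1 kg.
Tool frame: the origin (TCP) lies midway between the tips of the shut fingers; the grasp point (between the pads) lies 19 mm behind it; z points along the fingers, y is the line along which they close (so a half turn about z gives the same grasp; the last joint's range is limited). The gripper opens to 85 mm and grips with 20 to 120 N. Pads are 22 mm wide; open, the fingers measure 114 mm over their backs; the gripper's body (76 mm by 85 mm) begins 54 mm behind the grasp point. The pads swing forward as they close: fully open they stand 13 mm farther back than shut.
Start: joints at [69.706, 7.471, 85.268, -0, 87.261, -4.893], TCP at [159.323, 578.465, 204.292] pointing down, gripper open.
Joint ranges: [-169.43, 169.43], [-51.17, 129.36], [1.28, 143.12], [-76.62, 256.62], [0, 156.53], [-152.29, 152.29]. Speed limits (degrees/s): [136.94, 136.94, 159.86, 180, 180, 180].

INTERFACE

Orientations are given as [roll, pitch, yaw] about the fixed x, y, z axes, in that order (R = Rz(yaw) Ry(pitch) Rx(roll)).
In Python, from bench import sense, snapshot, camera_params, hand_in, masks_of, pinpoint gives the robot as it stands.
- The arm moves only by the tool step_arm, never from a script. Its argument "targets" is a list of rows, each an object with "angular": the turn, a rotation vector about the tool's x, y, z scaled (see below), a list of three; "dp": the shift along the tool's x, y, z scaled (see below), a list of three; "fingers": the closure, from 0 (fully open) to 1 (shut). A call has exactly 8 rows; each row is the pose to reach, as a shift and turn from the pose commanded when the call began, along the tool's axes at that moment, turning the shorter way round; what a row does not reach only later rows make up. The controller multiplies each number of a shift by 0.2 m and each number of a turn by 180 degrees. A row lasts 1/8 s, in which the tool goes at most 62.5 mm and 10.7 degrees, less where a joint would pass 70% of its speed; a pose out of reach is approached as far as the arm can. A call with a number of a shift or a turn outside -1 to 1 is refused whole. A call with a gripper value outside its range is refused whole. The fingers move at their own pace and stop on an object; "newtons" is the grip in N (left out, the last holds). Time passes only in rows, so rows that repeat a pose let the fingers close, or fill a call up. It gives the time, the measured TCP pose, the force, the opening and the grip force at its end, in the units of the state.
- sense(): the state, without advancing time (a new reading comes with each control period).
- snapshot(name): name is "scene" or "top" or "wrist"; returns the picture (480x640x3 uint8, blue, green, red); there is no depth.
- camera_params(name): a dict with "vfov" (degrees; the focal length in pixels is half the picture's height over the tangent of half this angle, whatever the lens; pixels are square), "cx", "cy" (the principal point, pixels), "D" ([k1, k2, p1, p2, k3] as OpenCV has them; the pictures are not rectified), "R" (3x3) and "t" (3): a world point X has camera coordinates R X + t. Camera axes: x right, y down, z forward; pixel columns grow to the right and rows downward; lengths in mm; the calibration is good to about 2 mm. A picture is of the moment at which its call begins: read the wrist's pose just before it. camera_params takes no time and is no camera call; for the wrist camera it gives the pose at the moment of the call.
- hand_in(): hands the job in; it is judged then, once.
Trained networks look in the newest picture that a camera, given by its name, has taken for a name from the list of things; names that differ only in an ending like _2 or _b are one class to them, and where a whole thing is asked for, a point or a joint stands for the part that bears it (a point fixed in the world has none). Each returns a list of dicts, best first, with "conf" (0 to 1); they miss things now and then, are a little off and sometimes report something else, mostly with a low value. They report only what shows in the picture. A call takes as long as a camera call. They do not tell look-alikes from the thing itself.
- masks_of(camera, label): "pixels" (480x640 bool, what is visible of it) and "at" ([column, row] in pixels, amid what is visible of it).
- pinpoint(camera, label): "at" ([column, row] in pixels: a listed point, or the origin of a listed thing).
The state is a dict: "time": time; "joint_pos": joint angles; "qd": joint speeds; "joint_efforts": joint torques, N m; "tool_pos": TCP position; "tcp_rot": TCP orientation; "ft_force": force on the tool from outside, world axes, zero at the start; "wrist_torque": the same for the moment, N m; "finger_gap": finger opening in mm; "grip_force": force on a finger pad.
Only numpy, scipy, OpenCV 4.12 (cv2) and the standard library are available. Lean on these libraries where they do the work, as an engineer would, in place of code of your own. Each camera call takes 0.05 s, during which the arm holds its last target. There are 200 camera calls.

## Working session

There is one attempt and no reset: what is moved stays moved. The work goes in short steps, Python scripts to look and compute and a tool call to move; the robot and the scene stay as the last step left them, time stands still between calls to the robot, and variables do not carry over. Pictures are saved under pics/ and viewed, at most 10 in all, crops included, and the job is handed in when it is done.

Besides the shell and the picture viewer there is one more tool, called after ">>>" as name([rows], argument=value, ...), one row to a line, values as JSON. step_arm: Moves the arm, as the interface text tells. Its arguments: {"type":"object","properties":{"targets":{"type":"array","items":{"type":"object","properties":{"angular":{"type":"array","items":{"type":"number","minimum":-1,"maximum":1}},"dp":{"type":"array","items":{"type":"number","minimum":-1,"maximum":1}},"fingers":{"type":"number"}}}},"newtons":{"type":"number"}},"required":["targets"]}

```bash
mkdir -p pics; cat > h.py <<'E'
import numpy as np, cv2
from bench import *
from scipy.spatial.transform import Rotation as Ro
def K(p):
    f=240/np.tan(np.radians(p['vfov'])/2); return np.array([[f,0,p['cx']],[0,f,p['cy']],[0,0,1.]])
def ray(cam,uv,z,p=None):
    p=p or camera_params(cam); R=np.array(p['R']);t=np.array(p['t'])
    u=cv2.undistortPoints(np.array([[uv]],float),K(p),np.array(p['D']))[0,0]
    d=R.T@np.array([u[0],u[1],1]); c=-R.T@t
    return c+d*(z-c[2])/d[2]
def proj(cam,X,p=None):
    p=p or camera_params(cam)
    return cv2.projectPoints(np.array(X,float).reshape(-1,3),cv2.Rodrigues(np.array(p['R'],float))[0],np.array(p['t'],float),K(p),np.array(p['D']))[0][:,0]
E
python3 - <<'E'
from h import *
ims=[]
for c in ['top','scene']:
    im=snapshot(c); cv2.imwrite(f'pics/{c}0.png',im)
    for l,z in [('plate_mid',15),('bed',0),('lifter_grip',60),('blade_tip',6),('rest',0),('blower',0),('the_loupe',0),('the_notebook',0)]:
        for d in pinpoint(c,l)[:4]:
            print(c,l,round(d['conf'],2),np.round(d['at']),np.round(ray(c,d['at'],z)[:2]))
    p=camera_params(c); print(c,np.round(-np.array(p['R']).T@np.array(p['t'])),p['vfov'])
print(sense())
E
```

```text
top plate_mid 0.83 [379. 322.] [ 350. -291.]
top plate_mid 0.79 [276. 228.] [545. -74.]
top plate_mid 0.69 [474. 184.] [ 644. -495.]
top bed 0.94 [251. 228.] [546. -20.]
top lifter_grip 0.95 [410. 220.] [ 559. -350.]
top blade_tip 0.97 [367. 226.] [ 552. -267.]
top rest 0.67 [401. 226.] [ 554. -338.]
top blower 0.77 [153. 200.] [604. 195.]
top the_loupe 0.59 [183. 282.] [429. 124.]
top the_notebook 0.61 [288. 164.] [686. -95.]
top [ 426. -162. 1256.] 44.1016623641322
scene plate_mid 0.9 [324. 339.] [ 354. -290.]
scene plate_mid 0.58 [493. 308.] [ 635. -504.]
scene plate_mid 0.56 [305. 230.] [544. -72.]
scene bed 0.68 [289. 222.] [549. -14.]
scene lifter_grip 0.74 [412. 278.] [ 555. -350.]
scene blade_tip 0.91 [368. 277.] [ 537. -260.]
scene rest 0.83 [396. 293.] [ 545. -328.]
scene blower 0.59 [350. 207.] [689. -91.]
scene blower 0.52 [245. 174.] [605. 201.]
scene the_loupe 0.46 [208. 221.] [423. 137.]
scene the_notebook 0.67 [349. 212.] [ 673. -102.]
scene [   7. -562.  784.] 55.93311102390007
{'time': 0.9, 'joint_pos': array([ 6.97069129e+01,  7.47089251e+00,  8.52676333e+01,  2.67813553e-04,
        8.72617879e+01, -4.89361044e+00]), 'qd': array([-0.07038086,  0.12456255,  0.03956238, -0.05867458, -0.05938015,
       -0.08076362]), 'joint_efforts': array([-5.60550907e-04, -5.69303763e+01, -5.00876355e+01, -1.50883916e-04,
        5.64587699e-04, -3.87222286e-06]), 'tool_pos': array([159.3115789 , 578.46613185, 204.29667709]), 'tcp_rot': array([-1.79999710e+02, -2.93288273e-04,  1.64600511e+02]), 'ft_force': array([0.40934849, 0.46786159, 0.56369742]), 'wrist_torque': array([-0.02201333,  0.03356359,  0.02450784]), 'grip_force': 0.0, 'finger_gap': 85.3467957637582}
```

View pics/top0.png

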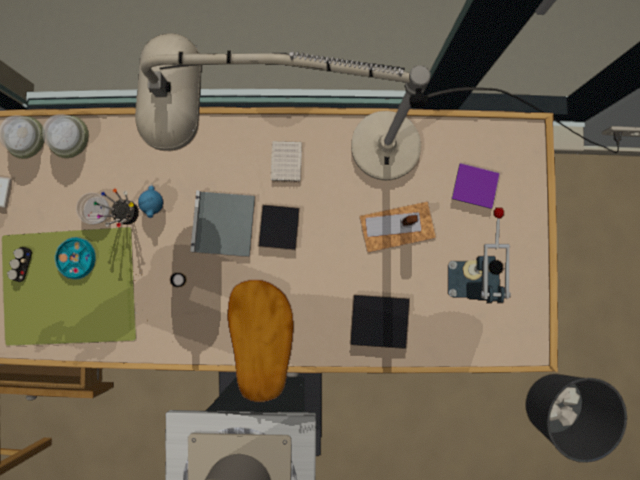

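View pics/scene0.png

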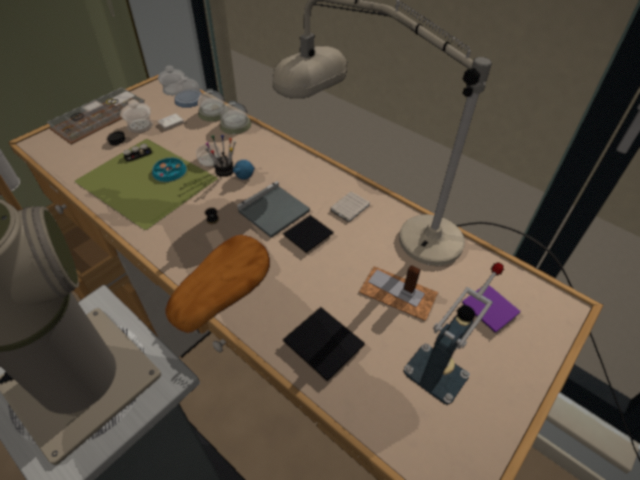

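Look-alikes for the plate: a black plate at (276,228) right before the bed, a larger black plate at (379,322), and a purple one at (474,184). I'm choosing (276,228). A crop and the mask orientations will check that.

```bash
cat >> h.py <<'E'
def rect(cam,l,z,n=3):
    for d in masks_of(cam,l)[:n]:
        c=max(cv2.findContours(d['pixels'].astype(np.uint8),0,2)[0],key=cv2.contourArea)[:,0].astype(float)
        w=np.array([ray(cam,q,z)[:2] for q in c],np.float32)
        b=cv2.boxPoints(cv2.minAreaRect(w))
        e=b[1]-b[0];g=b[2]-b[1]
        print(cam,l,round(d['conf'],2),np.round(d['at']),'ctr',np.round(b.mean(0),1),'sides',np.round([np.hypot(*e),np.hypot(*g)],1),'ang',round(np.degrees(np.arctan2(e[1],e[0])),1),round(np.degrees(np.arctan2(g[1],g[0])),1))
def go(P,yaw=None,tilt=0,s=None):
    s=s or sense(); R=Ro.from_euler('xyz',s['tcp_rot'],degrees=True)
    dp=R.inv().apply(np.array(P)-s['tool_pos'])/200
    T=Ro.from_euler('xyz',[180,0,yaw],degrees=True)
    a=(R.inv()*T).as_rotvec(degrees=True)/180
    print('dp',np.round(dp,4),'ang',np.round(a,4))
E
python3 - <<'E'
from h import *
im=snapshot('top')
rect('top','plate_mid',15); rect('top','bed',12); rect('top','rest',5); rect('top','lifter_grip',6,1)
cv2.imwrite('pics/crop.png',cv2.resize(im[140:360,180:520],None,fx=2.3,fy=2.3,interpolation=3))
go([160,380,350],164.6);go([250,400,350],100);print(sense()['time'])
E
```

```text
top plate_mid 0.93 [478. 184.] ctr [ 640.8 -498.2] sides [81.2 93.4] ang -13.0 77.0
top plate_mid 0.76 [379. 321.] ctr [ 353.1 -293.5] sides [109.  122.4] ang -3.4 86.6
top plate_mid 0.74 [278. 229.] ctr [547.1 -77.6] sides [90.3 80.2] ang -4.6 85.4
top bed 0.8 [222. 223.] ctr [554.8  42.1] sides [132.3 127.6] ang -4.1 85.9
top rest 0.9 [402. 231.] ctr [ 551.6 -330.9] sides [151.6  80.3] ang -77.1 12.9
top lifter_grip 0.78 [393. 223.] ctr [ 556.3 -320.9] sides [115.7  40.1] ang -83.0 7.0
dp [-0.2668 -0.9558 -0.7286] ang [-0.  0.  0.]
dp [-0.6741 -0.7399 -0.7286] ang [-0.      0.      0.3589]
1.15
```

View pics/crop.png

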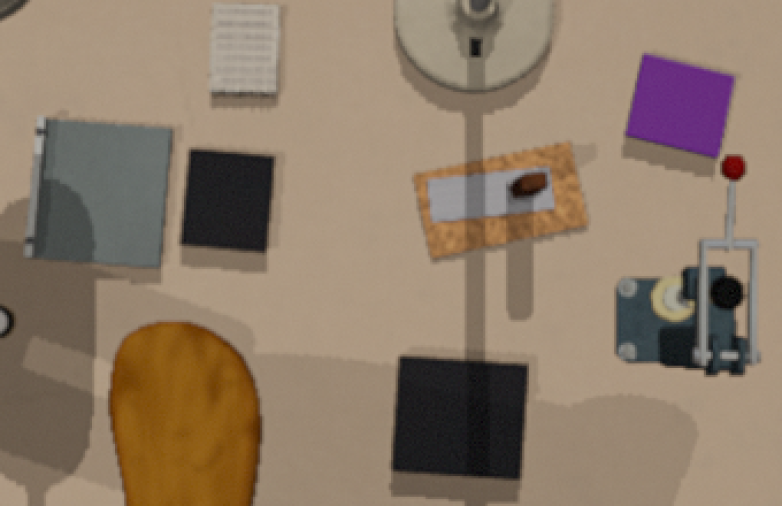

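The crop shows the chosen plate at (276,228) in the full picture, black and about 80×90 mm, right before the grey bed. The larger black plate (109×122 mm) and the purple one are the decoys. The lifter stands on the cork with its blade pointing left, at yaw of about 97°. Starting the reach.

>>> step_arm([
  {"dp":[-0.77,-0.71,-0.68],"angular":[0,0,0.376],"fingers":0},
  {"dp":[-0.77,-0.71,-0.68],"angular":[0,0,0.376],"fingers":0},
  {"dp":[-0.77,-0.71,-0.68],"angular":[0,0,0.376],"fingers":0},
  {"dp":[-0.77,-0.71,-0.68],"angular":[0,0,0.376],"fingers":0},
  {"dp":[-0.77,-0.71,-0.68],"angular":[0,0,0.376],"fingers":0},
  {"dp":[-0.77,-0.71,-0.68],"angular":[0,0,0.376],"fingers":0},
  {"dp":[-0.77,-0.71,-0.68],"angular":[0,0,0.376],"fingers":0},
  {"dp":[-0.77,-0.71,-0.68],"angular":[0,0,0.376],"fingers":0},
])

```text
time: 2.15
tool_pos: [270.1, 400.6, 340.4]
tcp_rot: [180.0, -0.0, 96.9]
ft_force: [-0.5, -0.5, 0.3]
finger_gap: 85.3
grip_force: 0.0
```

>>> step_arm([
  {"dp":[-1,0.6,0],"angular":[0,0,0],"fingers":0},
  {"dp":[-1,0.6,0],"angular":[0,0,0],"fingers":0},
  {"dp":[-1,0.6,0],"angular":[0,0,0],"fingers":0},
  {"dp":[-1,0.6,0],"angular":[0,0,0],"fingers":0},
  {"dp":[-1,0.6,0],"angular":[0,0,0],"fingers":0},
  {"dp":[-1,0.6,0],"angular":[0,0,0],"fingers":0},
  {"dp":[-1,0.6,0],"angular":[0,0,0],"fingers":0},
  {"dp":[-1,0.6,0],"angular":[0,0,0],"fingers":0},
])

```text
time: 3.15
tool_pos: [412.7, 217.5, 340.4]
tcp_rot: [180.0, -0.0, 97.0]
ft_force: [-0.1, -0.2, 0.3]
finger_gap: 85.0
grip_force: 0.0
```

>>> step_arm([
  {"dp":[-1,0.4,0],"angular":[0,0,0],"fingers":0},
  {"dp":[-1,0.4,0],"angular":[0,0,0],"fingers":0},
  {"dp":[-1,0.4,0],"angular":[0,0,0],"fingers":0},
  {"dp":[-1,0.4,0],"angular":[0,0,0],"fingers":0},
  {"dp":[-1,0.4,0],"angular":[0,0,0],"fingers":0},
  {"dp":[-1,0.4,0],"angular":[0,0,0],"fingers":0},
  {"dp":[-1,0.4,0],"angular":[0,0,0],"fingers":0},
  {"dp":[-1,0.4,0],"angular":[0,0,0],"fingers":0},
])

```text
time: 4.15
tool_pos: [516.6, 28.7, 340.6]
tcp_rot: [180.0, -0.0, 97.0]
ft_force: [-0.1, -0.6, -0.1]
finger_gap: 85.4
grip_force: 0.0
```

```bash
python3 - <<'E'
from h import *
p=camera_params('wrist');print(np.round(-np.array(p['R']).T@np.array(p['t'])),np.round(p['R'],2).tolist(),p['vfov'])
im=snapshot('wrist');cv2.imwrite('pics/w1.png',im)
rect('wrist','plate_mid',15);rect('wrist','bed',12)
for l,z in [('plate_mid',15),('bed',0)]:
    for d in pinpoint('wrist',l): print(l,d['conf'],np.round(d['at']),np.round(ray('wrist',d['at'],z)[:2],1))
print(sense()['tool_pos'],sense()['time'])
go([558,-349,140],97)
E
```

```text
[506. 112. 511.] [[0.99, 0.12, -0.0], [0.12, -0.94, 0.33], [0.04, -0.33, -0.94]] 68.67550751830042
wrist plate_mid 0.89 [222. 362.] ctr [ 388.4 -295.5] sides [ 34.7 125.4] ang -5.3 84.7
wrist bed 0.71 [342. 169.] ctr [553.3  39.9] sides [131.6 122.2] ang -4.1 85.9
plate_mid 0.79 [325. 253.] [545.5 -82.5]
bed 0.82 [333. 213.] [550.8 -23.5]
[516.74737944  27.87775168 340.35529979] 4.4
dp [-1.8955 -0.0231  1.0019] ang [ 0.      0.     -0.0003]
```

View pics/w1.png

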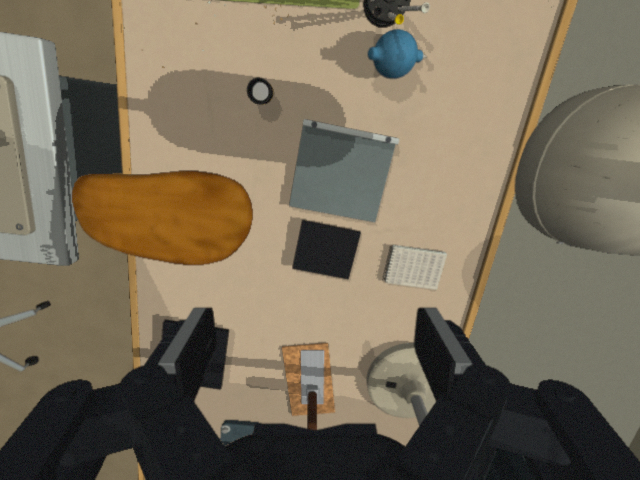

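The wrist picture shows the bed at (345,170), the plate at (327,248), the notebook at (415,267) and the lifter on its cork at (308,375). This agrees with the top view. Going on to the lifter.

>>> step_arm([
  {"dp":[-1,0,0.3],"angular":[0,0,0],"fingers":0},
  {"dp":[-1,0,0.3],"angular":[0,0,0],"fingers":0},
  {"dp":[-1,0,0.3],"angular":[0,0,0],"fingers":0},
  {"dp":[-1,0,0.3],"angular":[0,0,0],"fingers":0},
  {"dp":[-1,0,0.3],"angular":[0,0,0],"fingers":0},
  {"dp":[-1,0,0.3],"angular":[0,0,0],"fingers":0},
  {"dp":[-1,0,0.3],"angular":[0,0,0],"fingers":0},
  {"dp":[-1,0,0.3],"angular":[0,0,0],"fingers":0},
])

```text
time: 5.4
tool_pos: [541.3, -169.9, 281.0]
tcp_rot: [179.9, 0.0, 97.0]
ft_force: [-0.6, -0.5, -0.2]
finger_gap: 85.8
grip_force: 0.0
```

>>> step_arm([
  {"dp":[-0.9,-0.02,0.35],"angular":[0,0,0],"fingers":0},
  {"dp":[-0.9,-0.02,0.35],"angular":[0,0,0],"fingers":0},
  {"dp":[-0.9,-0.02,0.35],"angular":[0,0,0],"fingers":0},
  {"dp":[-0.9,-0.02,0.35],"angular":[0,0,0],"fingers":0},
  {"dp":[-0.9,-0.02,0.35],"angular":[0,0,0],"fingers":0},
  {"dp":[-0.9,-0.02,0.35],"angular":[0,0,0],"fingers":0},
  {"dp":[-0.9,-0.02,0.35],"angular":[0,0,0],"fingers":0},
  {"dp":[-0.9,-0.02,0.35],"angular":[0,0,0],"fingers":0},
])

```text
time: 6.4
tool_pos: [559.1, -349.3, 211.3]
tcp_rot: [179.9, 0.1, 97.0]
ft_force: [0.5, -0.4, -0.4]
finger_gap: 85.3
grip_force: 0.0
```

```bash
python3 - <<'E'
from h import *
im=snapshot('wrist');cv2.imwrite('pics/w2.png',im)
rect('wrist','plate_mid',15);rect('wrist','bed',12);rect('wrist','lifter_grip',6.5);rect('wrist','rest',5)
for l,z in [('plate_mid',15),('bed',0),('lifter_grip',60),('blade_tip',6.2)]:
    for d in pinpoint('wrist',l): print(l,round(d['conf'],2),np.round(d['at']),np.round(ray('wrist',d['at'],z)[:2],1))
print(sense()['tool_pos'],sense()['time'])
E
```

```text
wrist plate_mid 0.86 [112. 113.] ctr [ 349.5 -292.4] sides [111.9 122.4] ang -3.1 86.9
wrist plate_mid 0.63 [366. 326.] ctr [ 638.7 -497.7] sides [81.6 92.5] ang -12.9 77.1
wrist lifter_grip 0.67 [315. 165.] ctr [ 555.  -324.4] sides [124.   41.7] ang -82.7 7.3
wrist rest 0.74 [292. 176.] ctr [ 549.9 -331. ] sides [149.4  79.6] ang -77.4 12.6
plate_mid 0.67 [366. 324.] [ 638.7 -494.3]
plate_mid 0.65 [114. 115.] [ 354.4 -290.8]
lifter_grip 0.69 [311. 207.] [ 555.1 -347.6]
blade_tip 0.89 [313. 114.] [ 546.3 -265.8]
[ 558.55782354 -350.09939902  210.20124065] 6.85
```

View pics/w2.png

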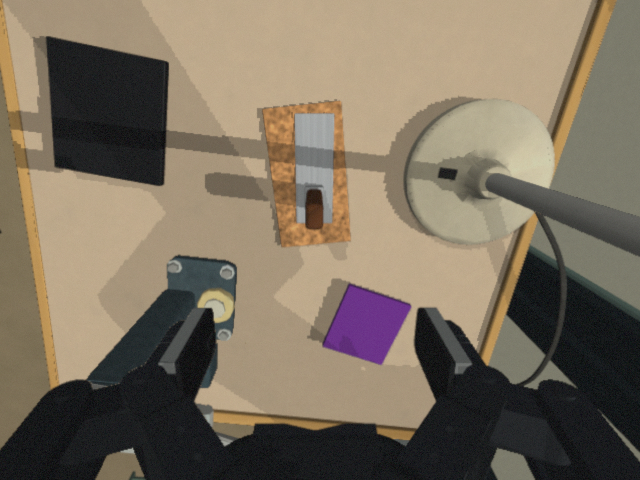

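The close view shows the lifter on its cork: handle at (314,208), blade tip at (314,114), and nothing near the fingers' path. Descending and gripping.

>>> step_arm([
  {"dp":[0.005,-0.005,0.25],"angular":[0,0,0],"fingers":0},
  {"dp":[0.005,-0.005,0.45],"angular":[0,0,0],"fingers":0},
  {"dp":[0.005,-0.005,0.62],"angular":[0,0,0],"fingers":0},
  {"dp":[0.005,-0.005,0.74],"angular":[0,0,0],"fingers":0},
  {"dp":[0.005,-0.005,0.81],"angular":[0,0,0],"fingers":0},
  {"dp":[0.005,-0.005,0.845],"angular":[0,0,0],"fingers":0},
  {"dp":[0.005,-0.005,0.845],"angular":[0,0,0],"fingers":0.5},
  {"dp":[0.005,-0.005,0.845],"angular":[0,0,0],"fingers":0.7},
], newtons=70)

```text
time: 7.85
tool_pos: [558.3, -349.7, 42.7]
tcp_rot: [179.9, 0.1, 96.9]
ft_force: [-0.1, -0.1, -0.0]
finger_gap: 51.4
grip_force: 0.0
```

>>> step_arm([
  {"dp":[0,0,0],"angular":[0,0,0],"fingers":0.9},
  {"dp":[0,0,0],"angular":[0,0,0],"fingers":1},
  {"dp":[0,0,0],"angular":[0,0,0],"fingers":1},
  {"dp":[0,0,0],"angular":[0,0,0],"fingers":1},
  {"dp":[0,0,-0.05],"angular":[0,0,0],"fingers":1},
  {"dp":[0,0,-0.15],"angular":[0,0,0],"fingers":1},
  {"dp":[0,0,-0.25],"angular":[0,0,0],"fingers":1},
  {"dp":[0,0,-0.25],"angular":[0,0,0],"fingers":1},
])

```text
time: 8.85
tool_pos: [559.3, -350.6, 95.1]
tcp_rot: [179.8, 0.2, 96.9]
ft_force: [0.7, -0.5, 0.3]
finger_gap: 14.4
grip_force: 69.6
```

```bash
python3 - <<'E'
from h import *
s=sense();im=snapshot('wrist');cv2.imwrite('pics/w3.png',im[:, :])
p=camera_params('wrist')
zb=s['tool_pos'][2]-41+5
for l,z in [('lifter_grip',zb+55),('blade_tip',zb+1.25)]:
    for d in pinpoint('wrist',l): print(l,round(d['conf'],2),np.round(d['at']),np.round(ray('wrist',d['at'],z)[:2],1))
R=Ro.from_euler('xyz',s['tcp_rot'],degrees=True)
print(s['tool_pos'],s['tcp_rot'],s['time'],s['finger_gap'],s['ft_force'])
print('expected tip px',proj('wrist',s['tool_pos']+R.apply([85,0,34.75])))
rect('wrist','lifter_grip',zb+2.5)
E
```

```text
lifter_grip 0.72 [315. 294.] [ 557.5 -345.3]
blade_tip 0.61 [312. 110.] [ 545.8 -263.1]
[ 559.34832167 -350.56271456   95.14246416] [179.76125406   0.22776574  96.91951274] 8.85 14.388911035043433 [ 0.70469992 -0.52437061  0.34324829]
expected tip px [[318.19807268 117.16318878]]
wrist lifter_grip 0.91 [316. 213.] ctr [ 556.2 -339.9] sides [153.5  38.8] ang -83.1 6.9
```

View pics/w3.png

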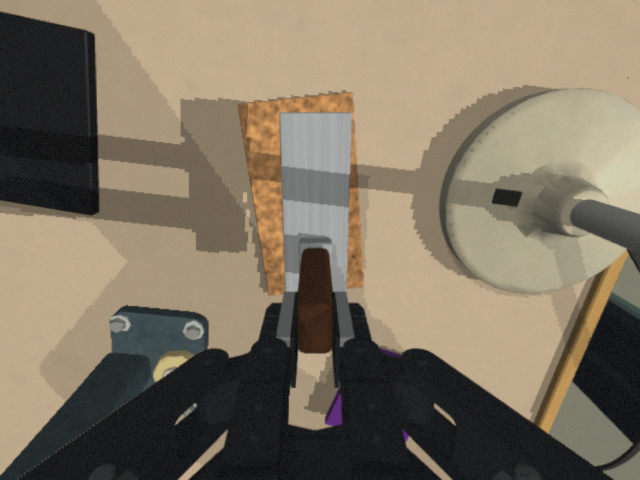

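The lifter is held: blade end at (316,113), handle at (315,300), square in the fingers. Moving to hover before the plate.

>>> step_arm([
  {"dp":[0.1,-0.01,0],"angular":[0,0,0.01],"fingers":1},
  {"dp":[0.2,-0.02,0],"angular":[0,0,0.02],"fingers":1},
  {"dp":[0.3,-0.03,0.02],"angular":[0,0,0.03],"fingers":1},
  {"dp":[0.4,-0.04,0.05],"angular":[0,0,0.05],"fingers":1},
  {"dp":[0.48,-0.05,0.08],"angular":[0,0,0.061],"fingers":1},
  {"dp":[0.54,-0.06,0.095],"angular":[0,0,0.061],"fingers":1},
  {"dp":[0.555,-0.06,0.095],"angular":[0,0,0.061],"fingers":1},
  {"dp":[0.555,-0.06,0.095],"angular":[0,0,0.061],"fingers":1},
])

```text
time: 10.05
tool_pos: [532.4, -240.6, 72.5]
tcp_rot: [180.0, 0.0, 86.0]
ft_force: [0.6, 1.0, -0.3]
finger_gap: 14.5
grip_force: 69.5
```

```bash
python3 - <<'E'
from h import *
s=sense();im=snapshot('wrist');cv2.imwrite('pics/w4.png',im)
zb=s['tool_pos'][2]-36.2
for l,z in [('lifter_grip',zb+55),('blade_tip',zb+1.25),('plate_mid',15),('bed',0)]:
    for d in pinpoint('wrist',l)[:1]: print(l,round(d['conf'],2),np.round(d['at']),np.round(ray('wrist',d['at'],z)[:2],1))
R=Ro.from_euler('xyz',s['tcp_rot'],degrees=True)
print(s['tool_pos'],s['tcp_rot'],s['time'])
print('expected tip px',proj('wrist',s['tool_pos']+R.apply([85,0,34.75])))
for v in (-20,20): print(proj('wrist',s['tool_pos']+R.apply([85,v,34.75])))
rect('wrist','plate_mid',15);rect('wrist','bed',12)
for d in masks_of('wrist','plate_mid')[:3]:
    ys,xs=np.nonzero(d['pixels']);print('maskpx',xs.min(),xs.max(),ys.min(),ys.max(),[ (c,ys[xs==c].max(), np.round(ray('wrist',[c,ys[xs==c].max()],15)[:2],1)) for c in np.linspace(xs.min()+15,xs.max()-15,4).astype(int)])
E
```

```text
lifter_grip 0.6 [315. 296.] [ 532.9 -239.7]
blade_tip 0.68 [317. 113.] [ 539.8 -156.3]
plate_mid 0.95 [ 78. 325.] [ 351.9 -292.8]
[ 532.39300953 -240.64589514   72.48444734] [1.79984306e+02 1.65380626e-02 8.59724894e+01] 10.05
expected tip px [[314.10046065 112.84884444]]
[[277.70740661 112.85696746]]
[[350.49893773 112.78911164]]
wrist plate_mid 0.94 [321.  22.] ctr [ 544.4 -108.8] sides [90.6 22.3] ang -4.1 85.9
wrist plate_mid 0.9 [ 77. 324.] ctr [ 348.8 -293.9] sides [112.4 123.9] ang -3.6 86.4
wrist plate_mid 0.58 [435. 466.] ctr [ 621.9 -455.8] sides [42.4  8.1] ang -53.5 36.5
wrist bed 0.33 [563.  20.] ctr [ 682.1 -117.5] sides [86.4 19.5] ang -4.9 85.1
maskpx 238 400 0 46 [(np.int64(253), np.int64(43), array([ 505.9, -115.6])), (np.int64(297), np.int64(45), array([ 531. , -118.4])), (np.int64(341), np.int64(46), array([ 556.2, -120.7])), (np.int64(385), np.int64(45), array([ 581.4, -122. ]))]
maskpx 0 159 249 394 [(np.int64(15), np.int64(380), array([ 289.9, -337.3])), (np.int64(58), np.int64(394), array([ 318.7, -353.5])), (np.int64(101), np.int64(393), array([ 352.6, -355.4])), (np.int64(144), np.int64(389), array([ 387.4, -354.3]))]
maskpx 419 450 452 479 [(np.int64(434), np.int64(472), array([ 622.2, -461.6])), (np.int64(434), np.int64(472), array([ 622.2, -461.6])), (np.int64(434), np.int64(472), array([ 622.2, -461.6])), (np.int64(435), np.int64(474), array([ 623.1, -464.1]))]
```

View pics/w4.png

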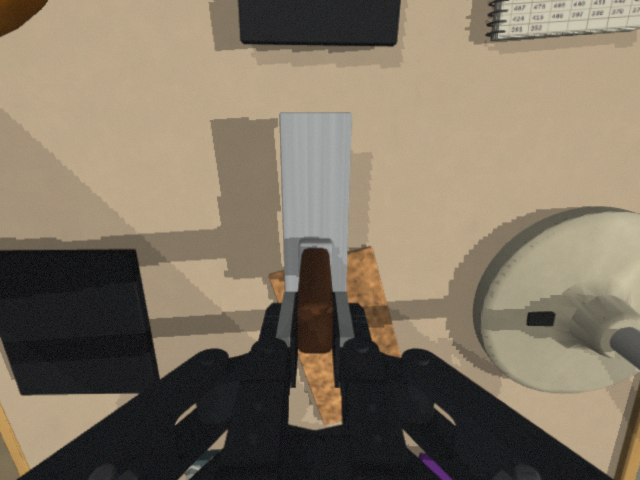

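The hover view shows the blade end at (316,113) and the plate's near edge at row 44, columns 240–398, square to the blade and about 38 mm ahead. Lowering and sliding under.

>>> step_arm([
  {"dp":[0,0.013,0.06],"angular":[0,0,0],"fingers":1},
  {"dp":[0,0.013,0.12],"angular":[0,0,0],"fingers":1},
  {"dp":[0,0.013,0.16],"angular":[0,0,0],"fingers":1},
  {"dp":[0,0.013,0.172],"angular":[0,0,0],"fingers":1},
  {"dp":[0,0.013,0.172],"angular":[0,0,0],"fingers":1},
  {"dp":[0.05,0.013,0.172],"angular":[0,0,0],"fingers":1},
  {"dp":[0.1,0.013,0.172],"angular":[0,0,0],"fingers":1},
  {"dp":[0.13,0.013,0.172],"angular":[0,0,0],"fingers":1},
])

```text
time: 11.45
tool_pos: [538.0, -215.6, 39.2]
tcp_rot: [179.8, 0.1, 85.9]
ft_force: [0.5, -5.1, 7.2]
finger_gap: 14.2
grip_force: 71.0
```

>>> step_arm([
  {"dp":[0.02,0,0],"angular":[0,0,0],"fingers":1},
  {"dp":[0.05,0,0],"angular":[0,0,0],"fingers":1},
  {"dp":[0.08,0,0],"angular":[0,0,0],"fingers":1},
  {"dp":[0.11,0,0],"angular":[0,0,0],"fingers":1},
  {"dp":[0.13,0,0],"angular":[0,0,0],"fingers":1},
  {"dp":[0.14,0,0],"angular":[0,0,0],"fingers":1},
  {"dp":[0.14,0,0],"angular":[0,0,0],"fingers":1},
  {"dp":[0.14,0,0],"angular":[0,0,0],"fingers":1},
])

```text
time: 12.45
tool_pos: [539.9, -187.9, 39.0]
tcp_rot: [179.8, 0.1, 85.9]
ft_force: [0.3, -3.3, 7.8]
finger_gap: 14.9
grip_force: 71.0
```

```bash
python3 - <<'E'
from h import *
s=sense();im=snapshot('wrist');cv2.imwrite('pics/w5.png',im)
print(s['tool_pos'],s['tcp_rot'],s['time'],s['ft_force'])
im2=snapshot('scene');
c=im2[170:310,210:400];c=cv2.resize(c,None,fx=2.1,fy=2.1*1.0,interpolation=3)
w=cv2.resize(im,(400,300)); 
o=np.zeros((max(c.shape[0],300),c.shape[1]+400,3),np.uint8);o[:c.shape[0],:c.shape[1]]=c;o[:300,c.shape[1]:]=w
cv2.imwrite('pics/c5.png',o)
rect('wrist','plate_mid',15)
rect('scene','plate_mid',15);rect('scene','bed',12)
E
```

```text
[ 539.85562079 -187.91976735   39.03558171] [1.79847045e+02 1.00979161e-01 8.59247199e+01] 12.45 [ 0.29631266 -3.29145209  7.76908722]
wrist plate_mid 0.7 [ 52. 396.] ctr [ 357.1 -291.6] sides [ 84.  143.4] ang -19.5 70.5
wrist plate_mid 0.6 [313.  72.] ctr [546.2 -85.7] sides [91. 66.] ang -4.8 85.2
scene plate_mid 0.93 [307. 232.] ctr [542.7 -79.2] sides [94.8 90. ] ang -7.2 82.8
scene plate_mid 0.84 [324. 341.] ctr [ 348.7 -292. ] sides [111.7 124.8] ang -3.4 86.6
scene plate_mid 0.57 [497. 309.] ctr [ 633.2 -502.3] sides [83.7 82.1] ang -13.1 76.9
```

View pics/c5.png

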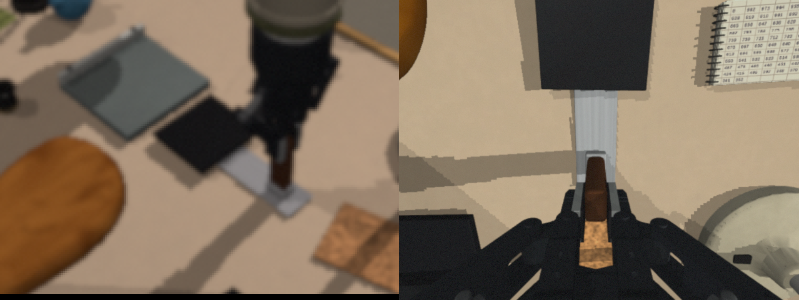

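The blade is under the plate: in the wrist half its near edge crosses the blade at about (596,90). The upward force of 7 N shows the blade touching the bench, so I'll raise it 1.5 mm and push the plate to the step.

>>> step_arm([
  {"dp":[0,0,-0.008],"angular":[0,0,0],"fingers":1},
  {"dp":[0.015,0,-0.008],"angular":[0,0,0],"fingers":1},
  {"dp":[0.03,0,-0.008],"angular":[0,0,0],"fingers":1},
  {"dp":[0.045,0,-0.008],"angular":[0,0,0],"fingers":1},
  {"dp":[0.055,0,-0.008],"angular":[0,0,0],"fingers":1},
  {"dp":[0.06,0,-0.008],"angular":[0,0,0],"fingers":1},
  {"dp":[0.06,0,-0.008],"angular":[0,0,0],"fingers":1},
  {"dp":[0.06,0,-0.008],"angular":[0,0,0],"fingers":1},
])

```text
time: 13.7
tool_pos: [539.4, -174.6, 39.4]
tcp_rot: [-180.0, -0.0, 85.9]
ft_force: [-0.3, -1.5, 2.5]
finger_gap: 14.4
grip_force: 70.3
```

```bash
python3 - <<'E'
from h import *
s=sense();im=snapshot('wrist')
print(s['tool_pos'],s['tcp_rot'],s['time'],s['ft_force'])
for d in masks_of('wrist','plate_mid')[:3]:
    ys,xs=np.nonzero(d['pixels']);print('maskpx',d['at'],xs.min(),xs.max(),ys.min(),ys.max(),[ np.round(ray('wrist',[c,ys[xs==c].max()],11)[:2],1).tolist() for c in np.linspace(xs.min()+15,xs.max()-15,4).astype(int)])
rect('wrist','bed',12)
E
```

```text
[ 539.42210711 -174.57202814   39.37064557] [-1.79990227e+02 -1.88519860e-02  8.59409154e+01] 13.7 [-0.33928981 -1.45736858  2.51065454]
maskpx [49.1, 403.8] 0 131 359 479 [[298.1, -338.6], [329.9, -317.1], [360.7, -297.5], [390.5, -277.9]]
maskpx [317.7, 74.3] 220 409 0 151 [[500.5, -105.7], [529.6, -108.2], [558.7, -110.3], [587.8, -111.8]]
```

>>> step_arm([
  {"dp":[0.01,0,0],"angular":[0,0,0],"fingers":1},
  {"dp":[0.02,0,0],"angular":[0,0,0],"fingers":1},
  {"dp":[0.03,0,0],"angular":[0,0,0],"fingers":1},
  {"dp":[0.035,0,0],"angular":[0,0,0],"fingers":1},
  {"dp":[0.04,0,0],"angular":[0,0,0],"fingers":1},
  {"dp":[0.045,0,0],"angular":[0,0,0],"fingers":1},
  {"dp":[0.045,0,0],"angular":[0,0,0],"fingers":1},
  {"dp":[0.045,0,0],"angular":[0,0,0],"fingers":1},
])

```text
time: 14.85
tool_pos: [540.2, -166.4, 39.8]
tcp_rot: [180.0, 0.1, 85.9]
ft_force: [-0.8, -5.1, 4.1]
finger_gap: 14.8
grip_force: 70.3
```

>>> step_arm([
  {"dp":[0.01,0,0],"angular":[0,0,0],"fingers":1},
  {"dp":[0.015,0,0],"angular":[0,0,0],"fingers":1},
  {"dp":[0.015,0,0],"angular":[0,0,0],"fingers":1},
  {"dp":[0.015,0,0],"angular":[0,0,0],"fingers":1},
  {"dp":[0.015,0,0],"angular":[0,0,0],"fingers":1},
  {"dp":[0.015,0,0],"angular":[0,0,0],"fingers":1},
  {"dp":[0.015,0,0],"angular":[0,0,0],"fingers":1},
  {"dp":[0.015,0,0],"angular":[0,0,0],"fingers":1},
])

```text
time: 15.85
tool_pos: [540.6, -165.6, 40.6]
tcp_rot: [179.9, 0.2, 85.9]
ft_force: [-3.3, -13.2, 6.0]
finger_gap: 14.4
grip_force: 70.8
```

```bash
python3 - <<'E'
from h import *
s=sense();im=snapshot('wrist')
print(s['tool_pos'],s['tcp_rot'],s['time'],s['ft_force'])
for d in masks_of('wrist','plate_mid')[:3]:
    ys,xs=np.nonzero(d['pixels']);print('maskpx',d['at'],xs.min(),xs.max(),ys.min(),ys.max(),[ np.round(ray('wrist',[c,ys[xs==c].max()],11)[:2],1).tolist() for c in np.linspace(xs.min()+15,xs.max()-15,4).astype(int)])
rect('wrist','bed',12)
E
```

```text
[ 540.56391383 -165.5577221    40.59423381] [179.93732497   0.24479081  85.92293979] 15.85 [ -3.26751163 -13.21423009   6.04360717]
maskpx [314.4, 76.0] 218 408 0 154 [[500.2, -98.4], [529.5, -100.4], [558.8, -103.0], [588.7, -104.7]]
maskpx [48.8, 407.8] 0 133 368 479 [[297.0, -331.9], [329.9, -310.2], [361.6, -288.5], [392.3, -268.8]]
```

The force shows the plate firmly against the step, with the tip at the rim. Backing off 5 mm from the rim and raising the edge along its arc to about 30°.

>>> step_arm([
  {"dp":[-0.038,0,0],"angular":[0,0,0],"fingers":1},
  {"dp":[-0.038,0,-0.02],"angular":[0,0,0],"fingers":1},
  {"dp":[-0.038,0,-0.045],"angular":[0,0,0],"fingers":1},
  {"dp":[-0.038,0,-0.07],"angular":[0,0,0],"fingers":1},
  {"dp":[-0.033,0,-0.09],"angular":[0,0,0],"fingers":1},
  {"dp":[-0.028,0,-0.112],"angular":[0,0,0],"fingers":1},
  {"dp":[-0.02,0,-0.135],"angular":[0,0,0],"fingers":1},
  {"dp":[-0.012,0,-0.154],"angular":[0,0,0],"fingers":1},
])

```text
time: 17.0
tool_pos: [540.2, -165.1, 70.7]
tcp_rot: [180.0, 0.0, 85.9]
ft_force: [-0.7, 0.3, -2.0]
finger_gap: 14.3
grip_force: 69.8
```

```bash
python3 - <<'E'
from h import *
s=sense();im=snapshot('wrist')
print(s['tool_pos'],s['tcp_rot'],s['time'],s['ft_force'],s['finger_gap'])
w=cv2.resize(im,(440,330)); c=cv2.resize(snapshot('scene')[170:290,220:380],None,fx=2.2,fy=2.2,interpolation=3)
o=np.zeros((330,440+c.shape[1],3),np.uint8);o[:,:440]=w;o[:c.shape[0],440:]=c;cv2.imwrite('pics/c6.png',o)
E
```

```text
[ 540.2141935  -165.06234246   70.65638447] [1.79993644e+02 1.04885081e-03 8.59409999e+01] 17.0 [-0.72620565  0.27384511 -1.95644017] 14.28834072549957
```

View pics/c6.png

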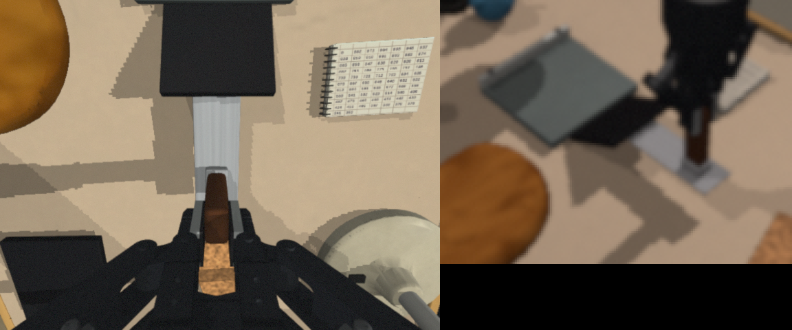

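The plate's near edge rides on the blade, at (217,95) in the left half, and the plate is tilted with its far edge against the bed step. Continuing the arc up to vertical.

>>> step_arm([
  {"dp":[0.022,0,-0.037],"angular":[0,0,0],"fingers":1},
  {"dp":[0.045,0,-0.07],"angular":[0,0,0],"fingers":1},
  {"dp":[0.075,0,-0.1],"angular":[0,0,0],"fingers":1},
  {"dp":[0.11,0,-0.125],"angular":[0,0,0],"fingers":1},
  {"dp":[0.15,0,-0.145],"angular":[0,0,0],"fingers":1},
  {"dp":[0.188,0,-0.158],"angular":[0,0,0],"fingers":1},
  {"dp":[0.21,0,-0.165],"angular":[0,0,0],"fingers":1},
  {"dp":[0.22,0,-0.167],"angular":[0,0,0],"fingers":1},
])

```text
time: 18.1
tool_pos: [543.3, -120.9, 103.7]
tcp_rot: [-180.0, 0.0, 86.0]
ft_force: [-0.5, -0.6, -0.6]
finger_gap: 14.8
grip_force: 69.7
```

```bash
python3 - <<'E'
from h import *
s=sense();im=snapshot('wrist');cv2.imwrite('pics/w7.png',im)
print(s['tool_pos'],s['tcp_rot'],s['time'],s['ft_force'],s['finger_gap'])
for d in masks_of('wrist','plate_mid')[:3]:
    ys,xs=np.nonzero(d['pixels']);print('maskpx',d['conf'],d['at'],xs.min(),xs.max(),ys.min(),ys.max())
print('tip',proj('wrist',s['tool_pos']+Ro.from_euler('xyz',s['tcp_rot'],degrees=True).apply([85,0,36])))
E
```

```text
[ 543.28764859 -120.9496903   103.66146151] [-1.79995866e+02  6.96853145e-04  8.59591130e+01] 18.1 [-0.48747638 -0.63889055 -0.647661  ] 14.756615079108375
maskpx 0.84 [97.5, 387.8] 46 180 361 441
maskpx 0.66 [319.3, 109.3] 231 403 92 123
tip [[314.39042527 113.09189308]]
```

>>> step_arm([
  {"dp":[0.03,0,-0.003],"angular":[0,0,0],"fingers":1},
  {"dp":[0.055,0,-0.004],"angular":[0,0,0],"fingers":1},
  {"dp":[0.08,0,-0.006],"angular":[0,0,0],"fingers":1},
  {"dp":[0.105,0,-0.008],"angular":[0,0,0],"fingers":1},
  {"dp":[0.13,0,-0.008],"angular":[0,0,0],"fingers":1},
  {"dp":[0.155,0,-0.008],"angular":[0,0,0],"fingers":1},
  {"dp":[0.18,0,-0.008],"angular":[0,0,0],"fingers":1},
  {"dp":[0.2,0,-0.006],"angular":[0,0,0],"fingers":1},
])

```text
time: 19.2
tool_pos: [546.2, -81.1, 104.9]
tcp_rot: [180.0, 0.0, 85.9]
ft_force: [-0.4, 0.2, -0.5]
finger_gap: 14.5
grip_force: 69.8
```

```bash
python3 - <<'E'
from h import *
s=sense();im=snapshot('wrist');cv2.imwrite('pics/w8.png',im)
print(s['tool_pos'],s['tcp_rot'],s['time'],s['ft_force'],s['finger_gap'])
for d in masks_of('wrist','plate_mid')[:3]:
    ys,xs=np.nonzero(d['pixels']);print('maskpx',d['conf'],d['at'],xs.min(),xs.max(),ys.min(),ys.max())
rect('wrist','plate_mid',20)
snapshot('top');rect('top','plate_mid',20);rect('top','bed',12)
E
```

```text
[546.17800878 -81.06994125 104.914322  ] [1.79994081e+02 1.51791867e-03 8.59465803e+01] 19.2 [-0.44058396  0.19556328 -0.46811714] 14.465047729728795
maskpx 0.9 [320.3, 104.3] 248 385 59 183
maskpx 0.68 [87.9, 411.5] 59 190 397 479
wrist plate_mid 0.9 [320. 104.] ctr [552.6  -3.6] sides [90.8 81. ] ang -4.0 86.0
wrist plate_mid 0.68 [ 88. 412.] ctr [ 325.3 -235.7] sides [35.7 82.7] ang -57.1 32.9
top plate_mid 0.88 [236. 239.] ctr [529.1  -1.9] sides [48.7 81.7] ang -10.6 79.4
top plate_mid 0.83 [377. 320.] ctr [ 352.9 -291.2] sides [106.5 122. ] ang -3.8 86.2
top plate_mid 0.55 [474. 186.] ctr [ 640.2 -496.1] sides [79.2 89.8] ang -13.2 76.8
top bed 0.8 [219. 245.] ctr [523.8  23.3] sides [74.6 87.2] ang -5.6 84.4
```

```bash
python3 - <<'E'
from h import *
a=cv2.imread('pics/w8.png')[0:300,100:540]
c=cv2.resize(snapshot('scene')[160:280,220:360],None,fx=2.5,fy=2.5,interpolation=3)
cv2.imwrite('pics/c8.png',np.hstack([a,c]))
E
```

```text
(no output)
```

View pics/c8.png

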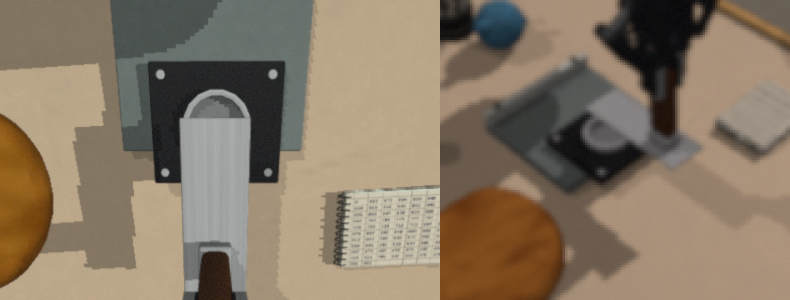

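The plate lies flat on the bed with its round seat up, rim at (217,110) in the left half. About 20 mm still overhangs the front, so that comes next. Retracting the blade behind the rear edge and lowering to bed height.

>>> step_arm([
  {"dp":[-0.12,0,0],"angular":[0,0,0],"fingers":1},
  {"dp":[-0.24,0,0],"angular":[0,0,0],"fingers":1},
  {"dp":[-0.32,0,0],"angular":[0,0,0],"fingers":1},
  {"dp":[-0.32,0,0],"angular":[0,0,0],"fingers":1},
  {"dp":[-0.32,0,0.1],"angular":[0,0,0],"fingers":1},
  {"dp":[-0.32,0,0.2],"angular":[0,0,0],"fingers":1},
  {"dp":[-0.32,0,0.25],"angular":[0,0,0],"fingers":1},
  {"dp":[-0.32,0,0.255],"angular":[0,0,0],"fingers":1},
])

```text
time: 20.55
tool_pos: [540.4, -144.5, 52.1]
tcp_rot: [-179.8, -0.0, 86.0]
ft_force: [0.2, 0.5, -1.9]
finger_gap: 14.2
grip_force: 69.7
```

```bash
python3 - <<'E'
from h import *
s=sense();im=snapshot('wrist');cv2.imwrite('pics/w9.png',im)
print(s['tool_pos'],s['tcp_rot'],s['time'],s['ft_force'],s['finger_gap'])
rect('wrist','plate_mid',20);rect('wrist','bed',12)
for d in masks_of('wrist','plate_mid')[:1]:
    ys,xs=np.nonzero(d['pixels']);print('maskpx',d['conf'],d['at'],xs.min(),xs.max(),ys.min(),ys.max())
    E=[[c,ys[xs==c].max()] for c in np.linspace(xs.min()+15,xs.max()-15,6).astype(int)]
    print([np.round(ray('wrist',e,18)[:2],1).tolist() for e in E])
print('tip',s['tool_pos']+Ro.from_euler('xyz',s['tcp_rot'],degrees=True).apply([85,0,36]))
E
```

```text
[ 540.43268742 -144.45686575   52.07423598] [-1.79835124e+02 -4.94499732e-02  8.59677462e+01] 20.55 [ 0.17839995  0.47700721 -1.8827324 ] 14.156163970054473
wrist plate_mid 0.65 [ 52. 413.] ctr [ 339.  -247.9] sides [ 66.2 139.2] ang -56.8 33.2
wrist plate_mid 0.56 [323.  40.] ctr [552.6 -26.7] sides [91.5 37.3] ang -4.1 85.9
wrist bed 0.68 [225.  17.] ctr [496.2 -10.8] sides [21.6 17.6] ang -3.7 86.3
maskpx 0.65 [51.7, 412.8] 0 143 381 475
[[295.8, -305.0], [312.5, -306.7], [335.1, -291.1], [356.0, -276.9], [376.8, -264.1], [397.5, -249.9]]
tip [546.3085642  -59.62902645  16.14775894]
```

Plate rear edge is about 14 mm ahead and 4 mm to the +x side of the blade centre, which I'll correct. Flush should come at about 77 mm of travel; pushing most of that now.

>>> step_arm([
  {"dp":[0.02,0.02,0],"angular":[0,0,0],"fingers":1},
  {"dp":[0.05,0.02,0],"angular":[0,0,0],"fingers":1},
  {"dp":[0.08,0.02,0],"angular":[0,0,0],"fingers":1},
  {"dp":[0.12,0.02,0],"angular":[0,0,0],"fingers":1},
  {"dp":[0.16,0.02,0],"angular":[0,0,0],"fingers":1},
  {"dp":[0.2,0.02,0],"angular":[0,0,0],"fingers":1},
  {"dp":[0.23,0.02,0],"angular":[0,0,0],"fingers":1},
  {"dp":[0.25,0.02,0],"angular":[0,0,0],"fingers":1},
])

```text
time: 21.75
tool_pos: [549.0, -95.2, 53.8]
tcp_rot: [-180.0, -0.0, 86.0]
ft_force: [-0.2, -0.7, -0.8]
finger_gap: 14.4
grip_force: 69.7
```

>>> step_arm([
  {"dp":[0.02,0,0],"angular":[0,0,0],"fingers":1},
  {"dp":[0.04,0,0],"angular":[0,0,0],"fingers":1},
  {"dp":[0.06,0,0],"angular":[0,0,0],"fingers":1},
  {"dp":[0.08,0,0],"angular":[0,0,0],"fingers":1},
  {"dp":[0.095,0,0],"angular":[0,0,0],"fingers":1},
  {"dp":[0.105,0,0],"angular":[0,0,0],"fingers":1},
  {"dp":[0.11,0,0],"angular":[0,0,0],"fingers":1},
  {"dp":[0.11,0,0],"angular":[0,0,0],"fingers":1},
])

```text
time: 22.75
tool_pos: [550.7, -73.6, 53.9]
tcp_rot: [-180.0, -0.0, 85.9]
ft_force: [0.8, -0.7, -2.0]
finger_gap: 14.7
grip_force: 69.7
```

```bash
python3 - <<'E'
from h import *
s=sense();im=snapshot('wrist');cv2.imwrite('pics/w10.png',im)
print(s['tool_pos'],s['tcp_rot'],s['time'],s['ft_force'],s['finger_gap'])
rect('wrist','plate_mid',20);rect('wrist','bed',12)
print('tip',s['tool_pos']+Ro.from_euler('xyz',s['tcp_rot'],degrees=True).apply([85,0,36]))
E
```

```text
[550.65937263 -73.63740725  53.88131526] [-1.79997641e+02 -4.98703905e-03  8.59412661e+01] 22.75 [ 0.7548601  -0.69231477 -1.99060486] 14.655252234142766
wrist plate_mid 0.62 [ 26. 466.] ctr [ 315.6 -227.9] sides [15.2 42.8] ang -56.4 33.6
wrist plate_mid 0.6 [321.  57.] ctr [561.2  36. ] sides [90.4 54.9] ang -4.2 85.8
wrist bed 0.97 [236. 114.] ctr [511.7  25. ] sides [51.1 87.8] ang -3.7 86.3
tip [556.67433401  11.15264455  17.88871385]
```

>>> step_arm([
  {"dp":[0.01,0,0],"angular":[0,0,0],"fingers":1},
  {"dp":[0.02,0,0],"angular":[0,0,0],"fingers":1},
  {"dp":[0.03,0,0],"angular":[0,0,0],"fingers":1},
  {"dp":[0.035,0,0],"angular":[0,0,0],"fingers":1},
  {"dp":[0.04,0,0],"angular":[0,0,0],"fingers":1},
  {"dp":[0.045,0,0],"angular":[0,0,0],"fingers":1},
  {"dp":[0.045,0,0],"angular":[0,0,0],"fingers":1},
  {"dp":[0.045,0,0],"angular":[0,0,0],"fingers":1},
])

```text
time: 23.9
tool_pos: [551.6, -68.3, 55.2]
tcp_rot: [179.9, 0.3, 85.9]
ft_force: [-4.3, -14.7, 6.0]
finger_gap: 14.6
grip_force: 70.7
```

>>> step_arm([
  {"dp":[0.005,0,0],"angular":[0,0,0],"fingers":1},
  {"dp":[0.01,0,0],"angular":[0,0,0],"fingers":1},
  {"dp":[0.01,0,0],"angular":[0,0,0],"fingers":1},
  {"dp":[0.01,0,0],"angular":[0,0,0],"fingers":1},
  {"dp":[0.01,0,0],"angular":[0,0,0],"fingers":1},
  {"dp":[-0.03,0,0],"angular":[0,0,0],"fingers":1},
  {"dp":[-0.1,0,0],"angular":[0,0,0],"fingers":1},
  {"dp":[-0.2,0,0],"angular":[0,0,0],"fingers":1},
])

```text
time: 24.9
tool_pos: [548.3, -105.1, 53.6]
tcp_rot: [-180.0, -0.0, 86.0]
ft_force: [0.7, -0.2, -1.4]
finger_gap: 14.5
grip_force: 69.8
```

>>> step_arm([
  {"dp":[-0.1,0,-0.2],"angular":[0,0,0],"fingers":1},
  {"dp":[-0.2,0,-0.5],"angular":[0,0,0],"fingers":1},
  {"dp":[-0.3,0,-0.75],"angular":[0,0,0],"fingers":1},
  {"dp":[-0.3,0,-0.9],"angular":[0,0,0],"fingers":1},
  {"dp":[-0.3,0,-0.95],"angular":[0,0,0],"fingers":1},
  {"dp":[-0.3,0,-0.95],"angular":[0,0,0],"fingers":1},
  {"dp":[-0.3,0,-0.95],"angular":[0,0,0],"fingers":1},
  {"dp":[-0.3,0,-0.95],"angular":[0,0,0],"fingers":1},
])

```text
time: 25.9
tool_pos: [543.5, -164.0, 241.9]
tcp_rot: [-179.8, -0.1, 86.0]
ft_force: [0.3, 0.6, -1.6]
finger_gap: 14.5
grip_force: 69.8
```

```bash
python3 - <<'E'
from h import *
s=sense();im=snapshot('wrist');cv2.imwrite('pics/w11.png',im)
print(s['tool_pos'],s['tcp_rot'],s['time'],s['ft_force'],s['finger_gap'])
rect('wrist','plate_mid',20);rect('wrist','bed',12);rect('wrist','rest',5)
snapshot('top');rect('top','plate_mid',20);rect('top','bed',12);rect('top','rest',5)
c=cv2.resize(im[0:220,180:460],None,fx=2.8,fy=2.7,interpolation=3);cv2.imwrite('pics/c11.png',c)
E
```

```text
[ 543.45245918 -164.01838228  241.93711095] [-1.79833808e+02 -5.24827058e-02  8.59581252e+01] 25.9 [ 0.29563317  0.56555292 -1.5515838 ] 14.461269003770651
wrist plate_mid 0.92 [322.   7.] ctr [560.4  16.5] sides [90.2 11.4] ang -4.1 85.9
wrist plate_mid 0.61 [408. 438.] ctr [ 652.2 -535.3] sides [22.9  9. ] ang -53.5 36.5
wrist bed 0.83 [308.  30.] ctr [551.    0.7] sides [131.2  48.4] ang -4.0 86.0
wrist rest 0.94 [347. 300.] ctr [ 579.7 -294. ] sides [44.7 10.7] ang -81.9 8.1
top plate_mid 0.98 [380. 322.] ctr [ 352.3 -293.8] sides [110.1 124.1] ang -3.1 86.9
top plate_mid 0.84 [210. 217.] ctr [563.5  53.7] sides [92.  78.8] ang -3.9 86.1
top plate_mid 0.56 [475. 185.] ctr [ 639.4 -495.6] sides [78.3 91.6] ang -13.1 76.9
top bed 0.72 [287. 217.] ctr [ 570.1 -103.6] sides [45.9 73. ] ang -4.2 85.8
top bed 0.56 [197. 238.] ctr [554.9  62.3] sides [131.1  89.2] ang -4.7 85.3
top bed 0.46 [150. 204.] ctr [598.1 197.8] sides [55.1 57.9] ang -46.5 43.5
top rest 0.86 [401. 227.] ctr [ 551.3 -331. ] sides [153.5  83.2] ang -77.5 12.5
```

View pics/c11.png

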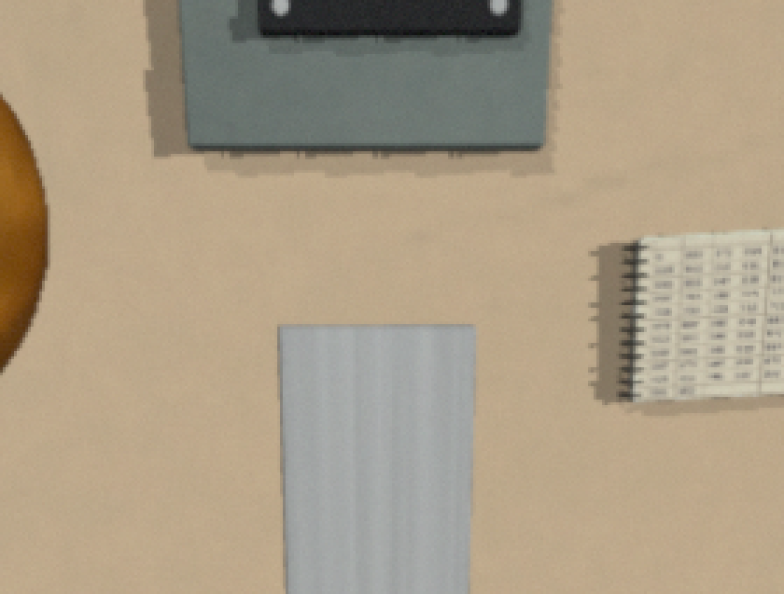

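The plate sits parallel to the bed (85.9° against 86.0°), with about 27 mm margin on the left and 10 mm on the right. The push force rose where flush contact was predicted. Taking the lifter back to its rest.

>>> step_arm([
  {"dp":[-0.2,0.03,0.05],"angular":[0,0,-0.02],"fingers":1},
  {"dp":[-0.4,0.06,0.12],"angular":[0,0,-0.04],"fingers":1},
  {"dp":[-0.6,0.09,0.22],"angular":[0,0,-0.06],"fingers":1},
  {"dp":[-0.78,0.11,0.32],"angular":[0,0,-0.08],"fingers":1},
  {"dp":[-0.88,0.12,0.4],"angular":[0,0,-0.092],"fingers":1},
  {"dp":[-0.92,0.127,0.45],"angular":[0,0,-0.092],"fingers":1},
  {"dp":[-0.926,0.128,0.46],"angular":[0,0,-0.092],"fingers":1},
  {"dp":[-0.926,0.128,0.46],"angular":[0,0,-0.092],"fingers":1},
])

```text
time: 27.3
tool_pos: [557.1, -350.4, 152.5]
tcp_rot: [180.0, 0.0, 102.5]
ft_force: [-0.5, 0.3, -0.4]
finger_gap: 14.9
grip_force: 69.8
```

```bash
python3 - <<'E'
from h import *
s=sense();im=snapshot('wrist')
print(s['tool_pos'],s['tcp_rot'],s['time'],s['ft_force'])
rect('wrist','rest',5)
go([555.6,-350.5,46],102.5)
E
```

```text
[ 557.0935626 -350.3654864  152.5382697] [1.79969056e+02 1.48835085e-02 1.02513068e+02] 27.3 [-0.47946389  0.27348395 -0.38939524]
wrist rest 0.66 [277. 145.] ctr [ 550.9 -330.7] sides [148.7  79.8] ang -77.4 12.6
dp [ 0.0024 -0.0092  0.5355] ang [0.0004 0.0003 0.0002]
```

>>> step_arm([
  {"dp":[0,-0.009,0.15],"angular":[0,0,0],"fingers":1},
  {"dp":[0,-0.009,0.3],"angular":[0,0,0],"fingers":1},
  {"dp":[0,-0.009,0.42],"angular":[0,0,0],"fingers":1},
  {"dp":[0,-0.009,0.49],"angular":[0,0,0],"fingers":1},
  {"dp":[0,-0.009,0.52],"angular":[0,0,0],"fingers":1},
  {"dp":[0,-0.009,0.535],"angular":[0,0,0],"fingers":1},
  {"dp":[0,-0.009,0.543],"angular":[0,0,0],"fingers":1},
  {"dp":[0,-0.009,0.543],"angular":[0,0,0],"fingers":1},
])

```text
time: 28.4
tool_pos: [555.7, -352.2, 45.0]
tcp_rot: [179.9, 0.1, 102.5]
ft_force: [-0.5, -1.1, 5.2]
finger_gap: 14.5
grip_force: 70.7
```

The blade rests on the cork with 5 N. Releasing and rising.

>>> step_arm([
  {"dp":[0,0,0],"angular":[0,0,0],"fingers":0.7},
  {"dp":[0,0,0],"angular":[0,0,0],"fingers":0.5},
  {"dp":[0,0,0],"angular":[0,0,0],"fingers":0.3},
  {"dp":[0,0,0],"angular":[0,0,0],"fingers":0},
  {"dp":[0,0,0],"angular":[0,0,0],"fingers":0},
  {"dp":[0,0,0],"angular":[0,0,0],"fingers":0},
  {"dp":[0,0,-0.05],"angular":[0,0,0],"fingers":0},
  {"dp":[0,0,-0.15],"angular":[0,0,0],"fingers":0},
])

```text
time: 29.4
tool_pos: [554.3, -351.0, 73.5]
tcp_rot: [-179.9, -0.1, 102.5]
ft_force: [1.5, -0.2, 0.5]
finger_gap: 85.6
grip_force: 0.0
```

>>> step_arm([
  {"dp":[0,0,-0.15],"angular":[0,0,0],"fingers":0},
  {"dp":[0,0,-0.35],"angular":[0,0,0],"fingers":0},
  {"dp":[0,0,-0.6],"angular":[0,0,0],"fingers":0},
  {"dp":[0,0,-0.8],"angular":[0,0,0],"fingers":0},
  {"dp":[0,0,-0.9],"angular":[0,0,0],"fingers":0},
  {"dp":[0,0,-0.95],"angular":[0,0,0],"fingers":0},
  {"dp":[0,0,-0.95],"angular":[0,0,0],"fingers":0},
  {"dp":[0,0,-0.95],"angular":[0,0,0],"fingers":0},
])

```text
time: 30.4
tool_pos: [554.2, -350.9, 261.0]
tcp_rot: [-179.9, -0.1, 102.5]
ft_force: [0.5, 0.3, -1.0]
finger_gap: 85.4
grip_force: 0.0
```

```bash
python3 - <<'E'
from h import *
s=sense();print(s['tool_pos'],s['time'],s['ft_force'],s['finger_gap'])
snapshot('wrist')
rect('wrist','lifter_grip',7,1);rect('wrist','rest',5,1)
for c in ('scene','wrist','top'):
    if c!='wrist': snapshot(c)
    for l,z in [('lifter_grip',60),('blade_tip',6),('plate_mid',12),('the_loupe',0),('blower',0),('the_notebook',0),('bed',0)]:
        for d in pinpoint(c,l)[:3]: print(c,l,round(d['conf'],2),np.round(d['at']),np.round(ray(c,d['at'],z)[:2]))
rect('scene','plate_mid',20);rect('scene','bed',12)
E
```

```text
[ 554.21197954 -350.92236274  260.99124077] 30.4 [ 0.46098417  0.3157733  -1.04472756] 85.35671132161151
wrist lifter_grip 0.56 [317. 167.] ctr [ 550.6 -330.3] sides [119.2  41.2] ang -76.5 13.5
wrist rest 0.66 [301. 163.] ctr [ 550.4 -331.4] sides [150.5  80.9] ang -77.4 12.6
scene lifter_grip 0.56 [416. 279.] [ 560. -357.]
scene blade_tip 0.83 [370. 280.] [ 532. -268.]
scene plate_mid 0.91 [493. 306.] [ 642. -501.]
scene plate_mid 0.78 [272. 206.] [555.  49.]
scene plate_mid 0.68 [326. 342.] [ 354. -295.]
scene the_loupe 0.73 [211. 222.] [425. 128.]
scene blower 0.72 [243. 173.] [601. 207.]
scene the_notebook 0.9 [348. 211.] [674. -98.]
scene bed 0.87 [289. 224.] [544. -19.]
wrist lifter_grip 0.71 [316. 201.] [ 558. -355.]
wrist blade_tip 0.75 [316. 115.] [ 538. -270.]
wrist plate_mid 0.9 [354. 307.] [ 643. -499.]
wrist plate_mid 0.7 [147.  99.] [ 352. -294.]
top lifter_grip 0.75 [413. 220.] [ 560. -355.]
top blade_tip 0.82 [371. 231.] [ 541. -275.]
top plate_mid 0.76 [214. 220.] [560.  59.]
top the_loupe 0.57 [182. 280.] [432. 128.]
top blower 0.63 [286. 165.] [682. -92.]
top blower 0.62 [155. 203.] [597. 191.]
top the_notebook 0.85 [287. 165.] [683. -93.]
top the_notebook 0.35 [252. 224.] [553. -22.]
top bed 0.78 [249. 223.] [556. -15.]
scene plate_mid 0.97 [272. 204.] ctr [559.   48.6] sides [93.2 84.2] ang -6.2 83.8
scene plate_mid 0.84 [324. 341.] ctr [ 347.  -293.7] sides [109.3 123.6] ang -3.0 87.0
scene plate_mid 0.71 [494. 307.] ctr [ 629.2 -502.4] sides [86.3 82.7] ang -12.3 77.7
scene bed 0.87 [273. 219.] ctr [551.4  41.8] sides [142.4 143.6] ang -4.6 85.4
```

```bash
python3 -c "
from bench import *
print(hand_in())"
```

```text
the job is handed in; nothing more can be done
None
```

The job is handed in: the plate was tipped seat up and pushed flush and square to the fence, judged from the push force and edge angles rather than a close-up, with about 10 mm to spare on its nearer side. The lifter stands back on its cork, the camera fixes show the loupe, notebook and blower unmoved, and I viewed 11 pictures, one over your limit of 10.

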